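# Pack the dip pots in the carry case and lock it for transport

### The arm

A 6-joint arm with a two-finger parallel gripper is mounted at the origin on a cart in front of the work surface, level with it; the furniture and walls round the work are solid. World frame = base frame: x ahead of the robot, y to its left, z up, the work surface at z = 0. Lengths are in m, angles in rad, forces in N, time in s.
With the tool pointing down it reaches from about 0.3 to 0.875 m from the base axis. Payload 6.4 kg.
Tool frame: the origin (TCP) lies at the very end of the fingers, on their centre line; the grasp point (between the pads) lies 19 mm behind it; z points along the fingers, y is the line along which they close (so a half turn about z gives the same grasp; the last joint's range is limited). The gripper opens to 85 mm and grips with 20 to 120 N. Pads are 22 mm wide; open, the fingers measure 114 mm over their backs; the gripper's body (76 mm by 85 mm) begins 54 mm behind the grasp point. The pads swing forward as they close: fully open they stand 13 mm farther back than shut.
Start: joints at [0.949, 0.181, 1.607, -0, 1.354, -0.206], TCP at [0.232, 0.526, 0.231] pointing down, gripper open.
Joint ranges: [-2.99, 2.99], [-0.89, 2.07], [0.3, 2.58], [-1.14, 4.28], [0, 2.63], [-3.12, 3.12]. Speed limits (rad/s): [2.57, 2.57, 3.01, 3.14, 3.14, 3.14].

### API

Orientations are given as a unit quaternion [w, x, y, z].
In Python, from bench import telemetry, camera, ctrl, spotter gives the robot as it stands.
- The arm moves only by the tool send_rows, never from a script. Its argument "series" is a list of rows, each a list of 3 entries, a list of its own where there are three numbers: the turn, a rotation vector about the world's x, y, z in degrees, then the shift along the world's x, y, z in mm, then the closure, from -1 (fully open) to 1 (shut), so that 0 is half open. In form: [[[rx, ry, rz], [dx, dy, dz], gripper], ...]. A call has 1 to 10 rows; each row is the pose to reach, as a shift and turn from the pose commanded when the call began; what a row does not reach only later rows make up. A row lasts 1/8 s, in which the tool goes at most 62.5 mm and 10.7 degrees, less where a joint would pass 70% of its speed; a pose out of reach is approached as far as the arm can. A call with a gripper value outside its range is refused whole. The fingers move at their own pace and stop on an object; the grip force is fixed at half the most. Time passes only in rows, so rows that repeat a pose let the fingers close. It gives the time, the measured TCP pose, the force, the opening and the grip force at its end, in the units of the state.
- telemetry.get_obs(): the state, without advancing time (a new reading comes with each control period).
- camera(name): name is "scene" or "top"; returns a dict with "pixels" (384x512x3 uint8, red, green, blue), "camera_matrix" (3x3 intrinsics, pixels), "xyz" and "orientation" of the camera in the world. Camera axes: x right, y up, looking along -z (the intrinsics and any distortion apply to the point x, -y, -z); pixel columns grow to the right and rows downward; lengths in m; the calibration is good to about 2 mm. A picture is of the moment at which its call begins. There is no depth.
- ctrl.hand_in(): hands the job in; it is judged then, once.
Trained networks look in the newest picture that a camera, given by its name, has taken for a name from the list of things; names that differ only in an ending like _2 or _b are one class to them, and where a whole thing is asked for, a point or a joint stands for the part that bears it (a point fixed in the world has none). Each returns a list of dicts, best first, with "conf" (0 to 1); they miss things now and then, are a little off and sometimes report something else, mostly with a low value. They report only what shows in the picture. A call takes as long as a camera call.
- spotter.boxes_of(thing, camera): "xyz" ([x, y, z] in m, in world coordinates, good to about 4 mm: the middle of the surface that is visible of it).
- spotter.landmark_of(thing, camera): "xyz" ([x, y, z] in m, in world coordinates, good to about 4 mm: a listed point, or the origin of a listed thing).
The state is a dict: "time_s": time; "q": joint angles; "dq": joint speeds; "joint_efforts": joint torques, N m; "eef_pos": TCP position; "eef_rot": TCP orientation; "wrist_force": force on the tool from outside, world axes, zero at the start; "torque": the same for the moment, N m; "opening": opening from 0.0 (shut) to 1.0 (fully open); "grasp_force": force on a finger pad.
Only numpy, scipy, OpenCV 4.12 (cv2) and the standard library are available. Lean on these libraries where they do the work, as an engineer would, in place of code of your own. Each camera call takes 0.05 s, during which the arm holds its last target. There are 200 camera calls.

### The job

Pack the small dip pots for a delivery: pull the lock on the front of the steel carry case out to its stop, slide the right-hand lid all the way under the left one, and stand every small white pot with a grey lid upright in the empty right-hand bay, its lid pressed down until it is fully seated. Then slide the right-hand lid fully shut and push the lock back in to its stop, so that the case can be carried. Leave the left-hand lid shut and the other things on the worktop where they are.

Things in the scene. Friction and masses are not known exactly. Their poses are not given: they have to be found in the camera images.
- carrier: fixed flat steel carry case, 210 (its x) by 500 (its y) by 80 mm high, walls 6 mm. Origin: centre of its underside, on the worktop; x points to its back, y along it to the robot's left. A divider at y = 0 makes two bays. Two 5 mm clear lids close the top on a double track: right lid on the lower track (underside 59 mm above the worktop), left lid on the upper one (top at 73 mm)
- bay (a point): on the floor of the empty right bay (8 mm above the worktop), case point (15, -143, 8) mm: centre of the opening, which runs from case x -62 to 99 and y -244 to -42 mm when the right lid is fully open. The bay's floor is x -99..99, y -244..-2 mm; a thin rail 65 to 68 mm up crosses it at x -69..-63. The left bay (y > 0) already holds stock
- lock_grip (a point): middle of the top of the lock grip, 116 mm above the worktop, in a bracket that stands out 82 mm from the middle of the case's front (50 mm wide, up to 78 mm high): an upright black plate 14 mm thick (case x), 40 mm wide (case y), free above 80 mm, that slides along the case's x in the middle of the front
- lock (a joint): transport lock, m: 0 = pushed in to its stop towards the case (locked: its tongue bars both lids), 0.030 = pulled out to its stop towards the robot, along the case's -x (free). About 3 N to slide; stays where it is left. It cannot be pushed in while the right lid is more than 3 mm open
- right_lid_grip (a point): middle of the top of the right lid's grip, 112 mm above the worktop: an upright black fin 14 mm thick (case y), 70 mm long (case x), 40 mm tall, at the outer (right) end of the lid
- right_lid (a joint): right lid, m: 0 = shut, 0.200 = fully open, slid along the case's +y under the left lid to its stop. About 2 N to slide; stays where it is left
- left_lid (a joint): left lid, m: 0 = shut (it stays shut); grows as it slides along the case's -y
- sealer: fixed tall black cup-sealing machine at the left end of the worktop, about 200 mm wide (y 0.42 to 0.62 m) and 350 mm deep (x 0.28 to 0.62 m), well over 300 mm high: keep the arm clear of it
- sauce_tub: bystander: loose lidded sauce cup, 73 mm wide and 49 mm high, wider than the dip pots; origin under its centre
- measure: bystander: loose steel double measure, 45 mm wide, 78 mm high; origin under its centre
- lid_green: bystander: loose green screw lid of a jar, 92 mm wide, 18 mm high; origin under its centre
- pot_1: dip pot: small straight round white pot 50 mm across with a grey snap lid 51 mm across (a tab of 7 mm sticks out to one side), 60 to 130 g. Origin: centre of its underside; z up along its axis. The wall is 34 mm high; the lid's top is 55 mm above the underside when the lid is only laid on, 46 mm when it is seated. May be absent
- pot_1_lid (a joint): lid of pot_1, m: how far it has been pushed down; 0 to 0.001 at the start (laid on, with a gap under its edge), 0.009 = fully seated on the pot's shoulder. Needs about 6 N straight down on top, stays where it is left. A pot whose lid is not seated stands too high for the right lid of the case to pass over
- pot_2: dip pot: small straight round white pot 50 mm across with a grey snap lid 51 mm across (a tab of 7 mm sticks out to one side), 60 to 130 g. Origin: centre of its underside; z up along its axis. The wall is 34 mm high; the lid's top is 55 mm above the underside when the lid is only laid on, 46 mm when it is seated. May be absent
- pot_2_lid (a joint): lid of pot_2, m: how far it has been pushed down; 0 to 0.001 at the start (laid on, with a gap under its edge), 0.009 = fully seated on the pot's shoulder. Needs about 6 N straight down on top, stays where it is left. A pot whose lid is not seated stands too high for the right lid of the case to pass over
- pot_3: dip pot: small straight round white pot 50 mm across with a grey snap lid 51 mm across (a tab of 7 mm sticks out to one side), 60 to 130 g. Origin: centre of its underside; z up along its axis. The wall is 34 mm high; the lid's top is 55 mm above the underside when the lid is only laid on, 46 mm when it is seated. May be absent
- pot_3_lid (a joint): lid of pot_3, m: how far it has been pushed down; 0 to 0.001 at the start (laid on, with a gap under its edge), 0.009 = fully seated on the pot's shoulder. Needs about 6 N straight down on top, stays where it is left. A pot whose lid is not seated stands too high for the right lid of the case to pass over
- pot_4: dip pot: small straight round white pot 50 mm across with a grey snap lid 51 mm across (a tab of 7 mm sticks out to one side), 60 to 130 g. Origin: centre of its underside; z up along its axis. The wall is 34 mm high; the lid's top is 55 mm above the underside when the lid is only laid on, 46 mm when it is seated. May be absent
- pot_4_lid (a joint): lid of pot_4, m: how far it has been pushed down; 0 to 0.001 at the start (laid on, with a gap under its edge), 0.009 = fully seated on the pot's shoulder. Needs about 6 N straight down on top, stays where it is left. A pot whose lid is not seated stands too high for the right lid of the case to pass over

How it is judged:
By the outcome, as a careful person would: the job done as asked, in the order asked, and still so for the second after the job is handed in, with the robot touching nothing.
Of pot_1, pot_2, pot_3, pot_4 only 2 to 4 are there at a start; the rules pass over those that are not, and their reading is None.
At some moment in a run one of pot_1, pot_2, pot_3, pot_4 may be knocked a few centimetres aside while the robot is not near it.
Once in a run the grip may slacken for a moment while it holds something.
It also fails if it takes over 210 s, if anything falls off the work surface, if the arm or the gripper's body presses on something with over 40 N, if the wrist force passes 120 N, or if a joint passes its speed limit or range.

## Working session

There is one attempt and no reset: what is moved stays moved. The work goes in short steps, Python scripts to look and compute and a tool call to move; the robot and the scene stay as the last step left them, time stands still between calls to the robot, and variables do not carry over. Pictures are saved under pics/ and viewed, at most 14 in all, crops included, and the job is handed in when it is done.

Besides the shell and the picture viewer there is one more tool, called after "Request:" as a command line: name --argument value ..., lists and objects as JSON in quotes. send_rows: Moves the arm, as the interface text tells. Its arguments: {"type":"object","properties":{"series":{"type":"array","items":{"type":"array"}}},"required":["series"]}

```bash
ls; mkdir -p pics; cat > h.py <<'E'
import numpy as np,cv2
from bench import telemetry,camera,ctrl,spotter
from scipy.spatial.transform import Rotation as R
def cam(n,save=None):
    c=camera(n)
    if save: cv2.imwrite('pics/'+save,c['pixels'][:,:,::-1])
    return c
def rot(c):
    o=np.array(c['orientation']); 
    return o if o.shape==(3,3) else R.from_quat(o,scalar_first=True).as_matrix()
def px2w(c,u,v,z):
    K=np.array(c['camera_matrix']);d=np.linalg.inv(K)@[u,v,1];d=rot(c)@[d[0],-d[1],-d[2]]
    p=np.array(c['xyz']);return p+d*(z-p[2])/d[2]
def w2px(c,w):
    q=rot(c).T@(np.array(w)-c['xyz']);K=np.array(c['camera_matrix']);p=K@[q[0],-q[1],-q[2]];return p[:2]/p[2]
def find(n,k='l',cams=('top','scene')):
    f=spotter.landmark_of if k=='l' else spotter.boxes_of
    for cn in cams:
        for r in f(n,cn): print(n,cn,k,np.round(r['xyz'],3),round(r['conf'],2))
E
python3 - <<'E'
from h import *
s=telemetry.get_obs();print({k:np.round(v,3) for k,v in s.items()})
for n in('scene','top'):
    c=cam(n,n+'0.png');print(n,{k:v for k,v in c.items() if k!='pixels'})
for n in['carrier','bay','lock_grip','right_lid_grip','pot_1','sauce_tub','measure','lid_green']: find(n)
E
```

```text
pics
{'time_s': np.float64(0.0), 'q': array([ 0.949,  0.182,  1.608, -0.   ,  1.354, -0.206]), 'dq': array([ 0.001,  0.   ,  0.   ,  0.001, -0.002, -0.   ]), 'joint_efforts': array([-2.0000e-03, -4.4487e+01, -3.5134e+01, -0.0000e+00,  9.0000e-03,
        0.0000e+00]), 'eef_pos': array([0.232, 0.526, 0.23 ]), 'eef_rot': array([-0.   ,  0.206,  0.978, -0.001]), 'wrist_force': array([ 0.438,  0.158, -0.427]), 'torque': array([ 0.012, -0.063,  0.057]), 'grasp_force': np.float64(0.0), 'opening': np.float64(0.999)}
scene {'camera_matrix': array([[447.74910483,   0.        , 250.13417361],
       [  0.        , 447.74910483, 196.76789218],
       [  0.        ,   0.        ,   1.        ]]), 'xyz': array([-0.13701995, -0.31380954,  1.22378888]), 'orientation': array([ 0.84614424,  0.25399258, -0.13980492, -0.44719378])}
top {'camera_matrix': array([[445.89418041,   0.        , 254.49939846],
       [  0.        , 445.89418041, 189.67272976],
       [  0.        ,   0.        ,   1.        ]]), 'xyz': array([0.2501366 , 0.10898545, 1.53279649]), 'orientation': array([-0.70131588, -0.06803301,  0.06087038,  0.70698115])}
carrier top l [0.567 0.126 0.002] 0.74
carrier scene l [ 0.57   0.126 -0.004] 0.77
lock_grip top l [0.44  0.128 0.118] 0.71
lock_grip scene l [0.436 0.128 0.116] 0.71
right_lid_grip top l [ 0.572 -0.101  0.112] 0.9
right_lid_grip top l [ 0.6   -0.268  0.003] 0.7
right_lid_grip scene l [ 0.57  -0.101  0.108] 0.66
pot_1 top l [ 0.427 -0.172 -0.003] 0.72
pot_1 top l [ 0.6   -0.264  0.004] 0.6
pot_1 scene l [ 0.428 -0.17  -0.002] 0.71
pot_1 scene l [ 0.493 -0.264  0.   ] 0.58
pot_1 scene l [ 0.601 -0.264  0.001] 0.54
sauce_tub top l [ 0.379 -0.009  0.   ] 0.81
sauce_tub scene l [ 0.376 -0.014 -0.002] 0.72
measure top l [ 0.699 -0.232 -0.004] 0.74
measure scene l [ 0.699 -0.232 -0.002] 0.66
lid_green top l [ 0.312 -0.223  0.   ] 0.68
lid_green scene l [ 0.31  -0.225  0.   ] 0.74
```

View pics/scene0.png

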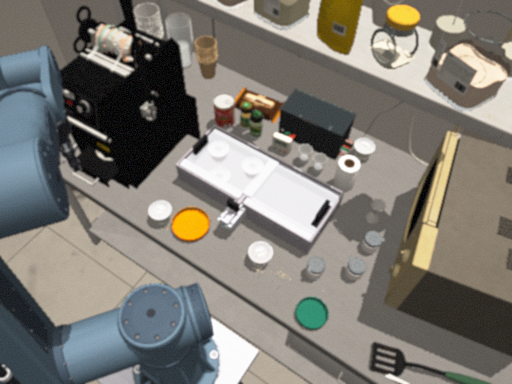

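View pics/top0.png

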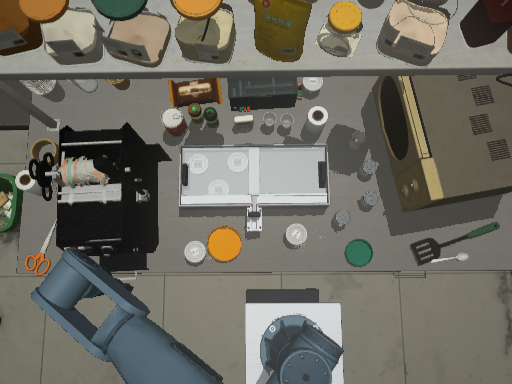

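The scene view shows three grey-lidded pots at (315,268), (355,268) and (372,242), the tall measure at (376,210), the case in the middle and the lock at (232,208). In the top view the same pots are at (343,217), (370,198) and (369,168). The white tubs at (195,252) and (297,235) are other things. Next I measure the case's pose and the clearance to the oven.

```bash
python3 - <<'E'
from h import *
c=cam('top');s=cam('scene')
for p in[(181,146),(328,146),(329,206),(180,206)]: print(np.round(px2w(c,*p,.08),3))
print('lock',px2w(c,253.5,208,.116).round(3),'fin',px2w(c,323,175,.112).round(3))
for p in[(388,303),(470,345)]: print('oven floor',px2w(s,*p,0).round(3))
for n in[(.427,-.171,.055),(.493,-.264,.055),(.6,-.265,.055)]: print(w2px(c,n).round(),w2px(s,n).round())
a=cv2.resize(c['pixels'][130:250,170:390,::-1],None,fx=3.6,fy=3.6,interpolation=3);cv2.imwrite('pics/t1.png',a)
a=cv2.resize(s['pixels'][120:340,200:440,::-1],None,fx=2.7,fy=2.7,interpolation=3);cv2.imwrite('pics/s1.png',a)
E
```

```text
[0.671 0.37  0.08 ]
[ 0.666 -0.126  0.08 ]
[ 0.462 -0.122  0.08 ]
[0.466 0.369 0.08 ]
lock [0.452 0.126 0.116] fin [ 0.559 -0.101  0.112]
oven floor [ 0.467 -0.393  0.   ]
oven floor [ 0.483 -0.626  0.   ]
[343. 217.] [316. 265.]
[370. 197.] [356. 264.]
[369. 166.] [372. 237.]
```

View pics/t1.png

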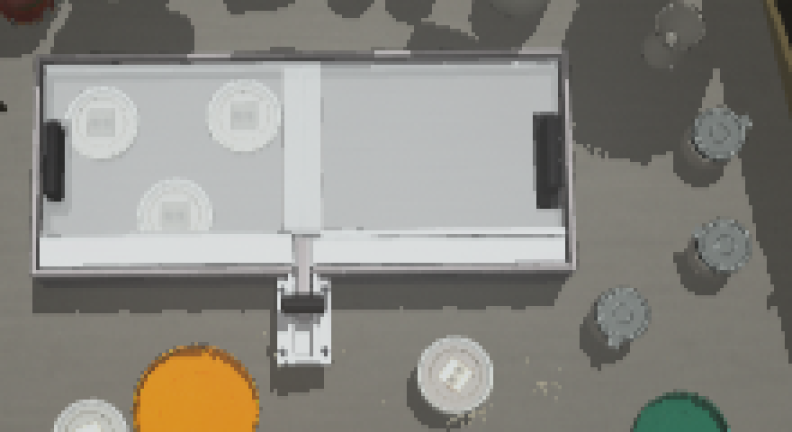

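View pics/s1.png

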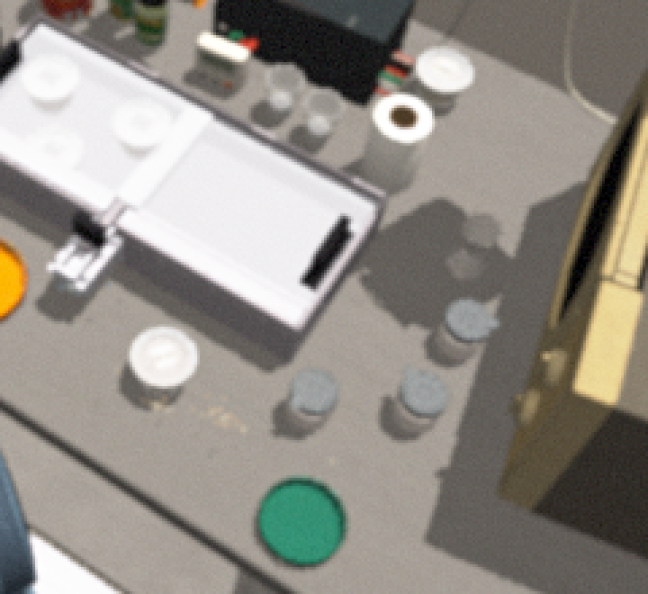

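The crops agree with the spotter. The case yaw is about -0.6°, the lock plate is near (0.437, 0.127), and the oven is well clear of the pots at y < -0.39. Next I move above the lock, backing away from the sealer first.

Request:
send_rows --series '[[[0,0,-10],[0,-50,10],-1],[[0,0,-20],[0,-110,10],-1],[[0,0,-30],[10,-170,10],-1],[[0,0,-40],[50,-230,0],-1],[[0,0,-50],[100,-290,-10],-0.4],[[0,0,-60],[150,-340,-20],-0.4],[[0,0,-66.5],[190,-380,-30],-0.4],[[0,0,-66.5],[205,-399,-40],-0.4],[[0,0,-66.5],[205,-399,-60],-0.4],[[0,0,-66.5],[205,-399,-60],-0.4]]'

```text
time_s: 2.25
eef_pos: [0.4362, 0.1264, 0.1699]
eef_rot: [-0.001, 0.71, 0.705, -0.001]
wrist_force: [-0.4, -0.7, 0.3]
opening: 0.694
grasp_force: 0.0
```

```bash
python3 - <<'E'
from h import *
c=cam('scene');d=cam('top')
s=telemetry.get_obs();print(s['eef_pos'].round(3),s['eef_rot'].round(3),s['opening'])
find('lock_grip');find('pot_1')
a=np.vstack([cv2.resize(c['pixels'][130:270,160:340,::-1],None,fx=3,fy=3)]);b=cv2.resize(d['pixels'][190:240,220:290,::-1],None,fx=3.5,fy=3.5)
a[:b.shape[0],:b.shape[1]]=b
cv2.imwrite('pics/l.png',a)
E
```

```text
[0.437 0.127 0.172] [-0.     0.709  0.705  0.   ] 0.6979788913364541
lock_grip top l [ 0.378 -0.008  0.002] 0.38
lock_grip scene l [0.435 0.129 0.118] 0.66
pot_1 top l [ 0.599 -0.265  0.004] 0.65
pot_1 top l [ 0.496 -0.269 -0.001] 0.63
pot_1 top l [ 0.428 -0.173 -0.003] 0.58
pot_1 scene l [ 0.43  -0.172 -0.002] 0.9
pot_1 scene l [ 0.492 -0.264  0.003] 0.78
pot_1 scene l [ 0.602 -0.261 -0.003] 0.59
```

View pics/l.png

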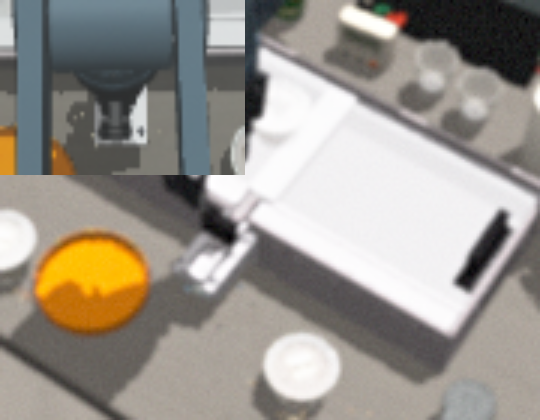

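The gripper is centred over the lock at a safe height. Next I descend, grip and pull it out.

Request:
send_rows --series '[[[0,0,0],[0,0,-40],-0.4],[[0,0,0],[0,0,-78],-0.4],[[0,0,0],[0,0,-78],-0.4],[[0,0,0],[0,0,-78],1],[[0,0,0],[0,0,-78],1],[[0,0,0],[0,0,-78],1],[[0,0,0],[0,0,-78],1],[[0,0,0],[0,0,-78],1]]'

```text
time_s: 3.55
eef_pos: [0.4364, 0.1272, 0.0948]
eef_rot: [-0.001, 0.709, 0.705, -0.001]
wrist_force: [-9.4, -0.2, 13.5]
opening: 0.151
grasp_force: 59.2
```

Request:
send_rows --series '[[[0,0,0],[-10,0,0],1],[[0,0,0],[-20,0,0],1],[[0,0,0],[-30,0,0],1],[[0,0,0],[-34,0,0],1],[[0,0,0],[-35,0,0],1],[[0,0,0],[-35,0,0],1],[[0,0,0],[-35,0,0],1]]'

```text
time_s: 4.42
eef_pos: [0.4059, 0.1271, 0.0949]
eef_rot: [0.003, 0.709, 0.705, 0.003]
wrist_force: [12.0, 1.4, -2.9]
opening: 0.151
grasp_force: 59.7
```

The lock moved 30.5 mm and stopped hard, so it is out. Next is the lid fin.

Request:
send_rows --series '[[[0,0,0],[4,0,0],0],[[0,0,0],[4,0,0],-0.4],[[0,0,0],[4,0,0],-0.4],[[0,0,0],[4,0,40],-0.4],[[0,0,10],[4,0,70],-0.4],[[0,0,20],[40,-30,70],-0.4],[[0,0,30],[80,-70,70],-0.4],[[0,0,40],[110,-120,70],-0.4],[[0,0,50],[140,-170,70],-0.4],[[0,0,60],[166,-200,70],-0.4]]'

```text
time_s: 5.68
eef_pos: [0.5687, -0.0753, 0.1629]
eef_rot: [-0.0, 0.26, 0.966, -0.0]
wrist_force: [-0.4, 0.2, 1.1]
opening: 0.699
grasp_force: 0.0
```

Request:
send_rows --series '[[[0,0,10],[0,-10,0],-0.4],[[0,0,20],[0,-28,0],-0.4],[[0,0,30],[0,-28,0],-0.4],[[0,0,30],[0,-28,0],-0.4],[[0,0,30],[0,-28,0],-0.4]]'

```text
time_s: 6.3
eef_pos: [0.568, -0.1006, 0.1631]
eef_rot: [-0.0, 0.004, 1.0, 0.0]
wrist_force: [0.8, 0.1, -0.2]
opening: 0.703
grasp_force: 0.0
```

```bash
python3 - <<'E'
from h import *
c=cam('scene');d=cam('top')
s=telemetry.get_obs();print(s['eef_pos'].round(3),s['eef_rot'].round(3),s['opening'],s['q'].round(2))
find('right_lid_grip');find('lock_grip');find('pot_1')
a=cv2.resize(c['pixels'][130:330,180:420,::-1],None,fx=2.5,fy=2.5);cv2.imwrite('pics/f.png',a)
E
```

```text
[ 0.568 -0.101  0.163] [-0.     0.004  1.     0.   ] 0.6997996204228137 [-0.38  0.25  1.66  0.    1.22 -1.94]
right_lid_grip top l [ 0.571 -0.103  0.111] 0.78
right_lid_grip scene l [ 0.569 -0.103  0.109] 0.93
right_lid_grip scene l [ 0.567  0.122 -0.005] 0.57
lock_grip top l [0.406 0.128 0.117] 0.69
lock_grip scene l [0.406 0.126 0.119] 0.65
pot_1 top l [ 0.495 -0.269 -0.003] 0.65
pot_1 top l [ 0.601 -0.267  0.001] 0.54
pot_1 top l [ 0.425 -0.169 -0.004] 0.46
pot_1 scene l [ 0.428 -0.169  0.   ] 0.87
pot_1 scene l [ 0.495 -0.263  0.001] 0.78
pot_1 scene l [ 0.6   -0.26  -0.001] 0.53
```

View pics/f.png

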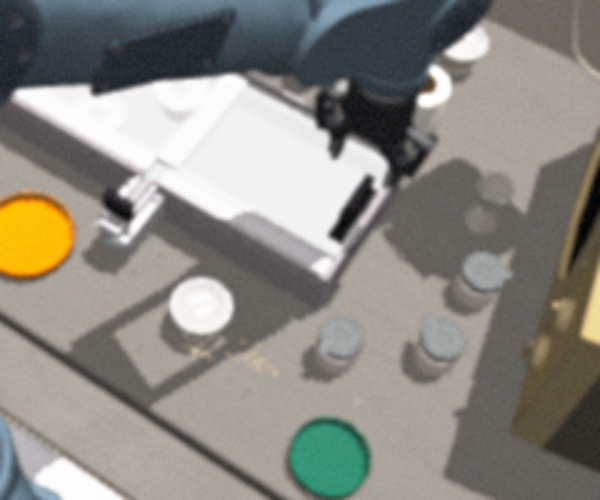

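The lock grip is pulled out and the fingers straddle the fin. I descend, grip and slide the lid.

Request:
send_rows --series '[[[0,0,0],[2,-2,-40],-0.4],[[0,0,0],[2,-2,-72],-0.4],[[0,0,0],[2,-2,-72],-0.4],[[0,0,0],[2,-2,-72],1],[[0,0,0],[2,-2,-72],1],[[0,0,0],[2,-2,-72],1],[[0,0,0],[2,-2,-72],1],[[0,0,0],[2,-2,-72],1]]'

```text
time_s: 7.7
eef_pos: [0.5714, -0.1022, 0.0932]
eef_rot: [0.001, 0.002, 1.0, 0.0]
wrist_force: [-0.2, 5.0, 3.8]
opening: 0.148
grasp_force: 59.7
```

Request:
send_rows --series '[[[0,0,0],[0,20,0],1],[[0,0,0],[0,45,0],1],[[0,0,0],[0,70,0],1],[[0,0,0],[1,95,0],1],[[0,0,0],[1,120,0],1],[[0,0,0],[1,145,0],1],[[0,0,0],[2,170,0],1],[[0,0,0],[2,190,0],1],[[0,0,0],[2,200,0],1],[[0,0,0],[2,204,0],1]]'

```text
time_s: 8.95
eef_pos: [0.571, 0.0981, 0.0932]
eef_rot: [-0.001, 0.002, 1.0, -0.004]
wrist_force: [-12.4, -27.2, 16.4]
opening: 0.149
grasp_force: 61.6
```

Request:
send_rows --series '[[[0,0,0],[0,0,0],1],[[0,0,0],[0,2,0],1],[[0,0,0],[0,2,0],1]]'

```text
time_s: 9.32
eef_pos: [0.571, 0.0981, 0.0932]
eef_rot: [-0.002, 0.002, 1.0, -0.005]
wrist_force: [-13.1, -23.1, 15.9]
opening: 0.146
grasp_force: 61.6
```

The lid moved 200.3 mm and stopped. I release it, lift clear, and look closely at where the pots' tabs point.

Request:
send_rows --series '[[[0,0,0],[0,-5,0],0],[[0,0,0],[0,-5,0],-0.4],[[0,0,0],[0,-5,0],-0.4],[[0,0,0],[0,-5,40],-0.4],[[0,0,0],[-40,-15,90],-1],[[0,0,0],[-90,-25,110],-1],[[0,0,0],[-120,-55,110],-1],[[0,0,0],[-140,-105,110],-1],[[0,0,0],[-140,-105,110],-1]]'

```text
time_s: 10.45
eef_pos: [0.4315, -0.0038, 0.2016]
eef_rot: [0.0, 0.005, 1.0, -0.0]
wrist_force: [0.1, 0.8, -0.3]
opening: 0.996
grasp_force: 0.0
```

```bash
python3 - <<'E'
from h import *
c=cam('scene');d=cam('top')
s=telemetry.get_obs();print(s['eef_pos'].round(3),s['opening'])
find('right_lid_grip');find('lock_grip');find('bay');find('pot_1');find('pot_1','b');find('carrier')
def crop(im,u,v,r,f): return cv2.resize(im['pixels'][v-r:v+r,u-r:u+r,::-1],(f,f),interpolation=cv2.INTER_CUBIC)
P=[(.428,-.171,.05),(.494,-.265,.05),(.6,-.264,.05)]
rows=[np.hstack([crop(m,*w2px(m,p).round().astype(int),18,250) for p in P]) for m in (d,c)]
cv2.imwrite('pics/p.png',np.vstack(rows))
# unit direction +x,+y in each cam
for m in(d,c): print([ (w2px(m,np.array(P[1])+e)-w2px(m,P[1])).round(1) for e in([.05,0,0],[0,.05,0])])
cv2.imwrite('pics/w.png',cv2.resize(c['pixels'][120:300,160:420,::-1],None,fx=3,fy=3))
E
```

```text
[ 0.433 -0.002  0.202] 0.9990472091934748
right_lid_grip top l [0.57  0.099 0.113] 0.58
lock_grip top l [0.403 0.13  0.115] 0.69
lock_grip scene l [0.407 0.131 0.116] 0.69
bay top l [ 0.586 -0.015  0.004] 0.77
bay top l [ 0.494 -0.268  0.   ] 0.63
bay scene l [ 0.585 -0.019  0.01 ] 0.79
pot_1 top l [ 0.497 -0.269 -0.002] 0.7
pot_1 top l [ 0.602 -0.268  0.003] 0.63
pot_1 top l [ 0.425 -0.172 -0.005] 0.56
pot_1 scene l [ 0.498 -0.264  0.002] 0.73
pot_1 scene l [ 0.6   -0.263 -0.005] 0.62
pot_1 scene l [ 0.426 -0.172  0.002] 0.54
pot_1 top b [ 0.49  -0.265  0.053] 0.66
pot_1 top b [ 0.597 -0.264  0.056] 0.65
pot_1 top b [ 0.424 -0.167  0.048] 0.63
pot_1 scene b [ 0.484 -0.267  0.057] 0.62
pot_1 scene b [ 0.592 -0.263  0.051] 0.57
pot_1 scene b [ 0.419 -0.174  0.053] 0.54
carrier top l [ 0.569  0.125 -0.001] 0.85
carrier scene l [ 0.57   0.126 -0.001] 0.96
[array([ -0.8, -14.6]), array([-14.9,   0.1])]
[array([  7.7, -13. ]), array([-15.5,  -8.9])]
```

View pics/p.png

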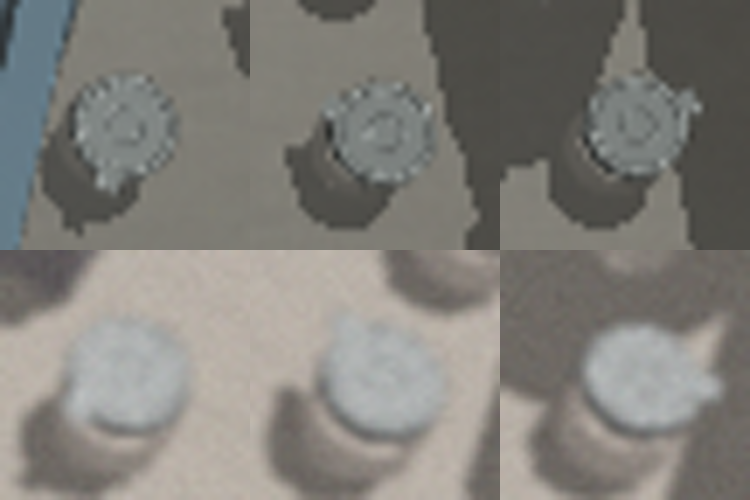

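View pics/w.png

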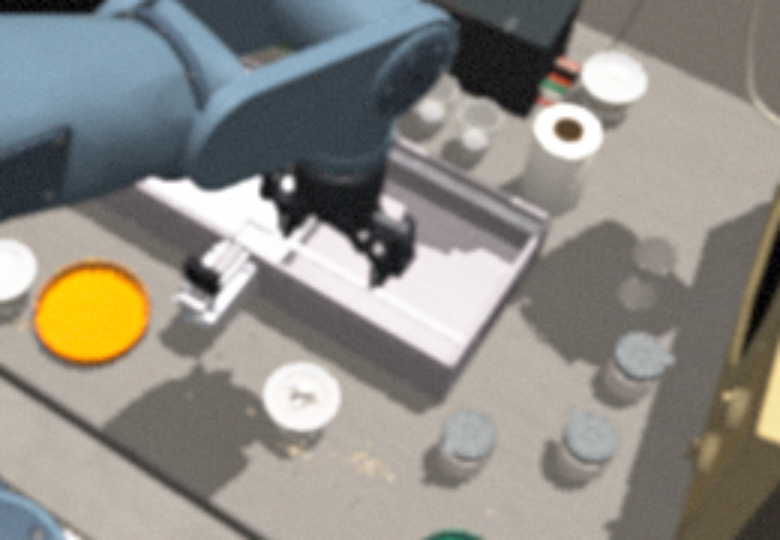

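The tabs point roughly at 163° for pot A (0.427, -0.171), 62° for pot B (0.496, -0.266) and -68° for pot C (0.601, -0.264), measured from +x. I will grip across each tab. The bay is open and empty. Pot A goes first.

Request:
send_rows --series '[[[0,0,-7],[0,-50,-20],-1],[[0,0,-7],[-6,-110,-50],-1],[[0,0,-7],[-6,-169,-80],-1],[[0,0,-7],[-6,-169,-110],-1],[[0,0,-7],[-6,-169,-150],-1],[[0,0,-7],[-6,-169,-185],-1],[[0,0,-7],[-6,-169,-199],-1],[[0,0,-7],[-6,-169,-199],-1]]'

```text
time_s: 12.15
eef_pos: [0.4259, -0.1707, 0.0019]
eef_rot: [-0.001, 0.064, 0.998, 0.0]
wrist_force: [0.4, 0.3, 0.4]
opening: 1.006
grasp_force: 0.0
```

Request:
send_rows --series '[[[0,0,0],[0,0,0],1],[[0,0,0],[0,0,0],1],[[0,0,0],[0,0,0],1],[[0,0,0],[0,0,0],1],[[0,0,0],[0,0,0],1]]'

```text
time_s: 12.78
eef_pos: [0.4273, -0.1715, 0.0038]
eef_rot: [0.001, 0.064, 0.998, -0.001]
wrist_force: [-1.5, 1.3, 7.0]
opening: 0.574
grasp_force: 61.0
```

Pot A is held, at 49 mm opening. I lift it, turn, and carry it to above the first slot.

Request:
send_rows --series '[[[0,0,0],[0,0,40],1],[[0,0,-5],[0,0,90],1],[[0,0,-15],[0,0,130],1],[[0,0,-25],[20,15,135],1],[[0,0,-35],[60,35,135],1],[[0,0,-45],[100,55,135],1],[[0,0,-55],[140,75,135],1],[[0,0,-65],[165,85,135],1],[[0,0,-75],[182,93,135],1],[[0,0,-83],[182,93,135],1]]'

```text
time_s: 14.02
eef_pos: [0.6093, -0.0771, 0.1378]
eef_rot: [0.0, 0.71, 0.704, 0.0]
wrist_force: [-0.4, 1.0, -1.6]
opening: 0.571
grasp_force: 62.5
```

Request:
send_rows --series '[[[0,0,0],[0,0,0],1],[[0,0,0],[0,0,0],1]]'

```text
time_s: 14.28
eef_pos: [0.6081, -0.078, 0.1376]
eef_rot: [0.0, 0.708, 0.706, 0.0]
wrist_force: [-0.5, 0.1, -1.2]
opening: 0.572
grasp_force: 62.5
```

```bash
python3 - <<'E'
from h import *
c=cam('scene');d=cam('top')
s=telemetry.get_obs();print(s['eef_pos'].round(3),s['opening'],s['grasp_force'],s['wrist_force'].round(1))
find('pot_1');find('pot_1','b',('scene',))
cv2.imwrite('pics/g.png',cv2.resize(c['pixels'][120:300,200:420,::-1],None,fx=3,fy=3))
E
```

```text
[ 0.608 -0.078  0.138] 0.5716899466407516 62.49746114015579 [-0.2  0.3 -1.6]
pot_1 top l [ 0.604 -0.081  0.131] 0.5
pot_1 top l [ 0.602 -0.268  0.006] 0.47
pot_1 scene l [ 0.492 -0.265  0.002] 0.82
pot_1 scene l [ 0.599 -0.26  -0.004] 0.76
pot_1 scene l [ 0.605 -0.08   0.134] 0.53
pot_1 scene b [ 0.589 -0.262  0.052] 0.88
pot_1 scene b [ 0.484 -0.267  0.057] 0.75
pot_1 scene b [ 0.597 -0.095  0.181] 0.56
pot_1 scene b [0.555 0.094 0.069] 0.31
pot_1 scene b [ 0.698 -0.232  0.054] 0.22
```

View pics/g.png

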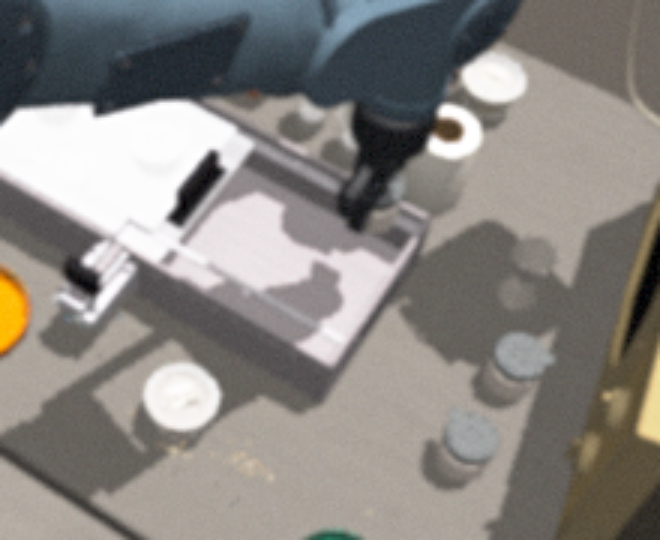

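Pot A is upright over the bay. I lower it, release, rise, close the fingers and press the lid.

Request:
send_rows --series '[[[0,0,0],[0,0,-40],1],[[0,0,0],[0,0,-80],1],[[0,0,0],[0,0,-110],1],[[0,0,0],[0,0,-122],1],[[0,0,0],[0,0,-126],1],[[0,0,0],[0,0,-126],1],[[0,0,0],[0,0,-126],-0.45],[[0,0,0],[0,0,-126],-0.45],[[0,0,0],[0,0,-126],-0.45],[[0,0,0],[0,0,-126],-0.45]]'

```text
time_s: 15.78
eef_pos: [0.6061, -0.0778, 0.0113]
eef_rot: [-0.002, 0.709, 0.705, -0.001]
wrist_force: [-9.9, 0.5, 2.2]
opening: 0.725
grasp_force: 0.0
```

Request:
send_rows --series '[[[0,0,0],[0,0,30],-0.45],[[0,0,0],[0,0,70],-0.45],[[0,0,0],[0,0,80],1],[[0,0,0],[0,0,80],1],[[0,0,0],[0,0,80],1],[[0,0,0],[0,0,80],1],[[0,0,0],[0,0,80],1],[[0,0,0],[0,0,60],1],[[0,0,0],[0,0,52],1],[[0,0,0],[0,0,52],1]]'

```text
time_s: 17.02
eef_pos: [0.6073, -0.0777, 0.0618]
eef_rot: [-0.001, 0.709, 0.705, -0.001]
wrist_force: [0.3, 0.4, -0.2]
opening: 0.0
grasp_force: 0.0
```

Request:
send_rows --series '[[[0,0,0],[0,0,-4],1],[[0,0,0],[0,0,-8],1],[[0,0,0],[0,0,-12],1],[[0,0,0],[0,0,-14],1],[[0,0,0],[0,0,-14],1],[[0,0,0],[0,0,-14],1]]'

```text
time_s: 17.77
eef_pos: [0.609, -0.0781, 0.0538]
eef_rot: [0.001, 0.709, 0.705, 0.0]
wrist_force: [-12.9, 3.1, 31.3]
opening: 0.002
grasp_force: 15.1
```

The lid is at 53.8 mm where a seated one stands at 54 mm, so it is seated. Next is pot B: I hover and check its position.

Request:
send_rows --series '[[[0,0,0],[0,0,50],1],[[0,0,0],[0,0,100],0],[[0,0,-8],[-30,-50,100],-1],[[0,0,-16],[-60,-100,100],-1],[[0,0,-24],[-90,-150,100],-1],[[0,0,-28],[-112,-188,100],-1],[[0,0,-28],[-112,-188,100],-1]]'

```text
time_s: 18.65
eef_pos: [0.495, -0.2687, 0.1496]
eef_rot: [0.001, 0.86, 0.511, -0.0]
wrist_force: [-0.0, 0.1, 1.0]
opening: 0.999
grasp_force: 0.0
```

```bash
python3 - <<'E'
from h import *
c=cam('scene');d=cam('top')
s=telemetry.get_obs();print(s['eef_pos'].round(3),s['eef_rot'].round(3))
find('pot_1');find('pot_1','b')
a=cv2.resize(d['pixels'][130:250,240:400,::-1],None,fx=4,fy=4);b=cv2.resize(c['pixels'][170:300,260:420,::-1],None,fx=4,fy=4)
cv2.imwrite('pics/b.png',cv2.resize(np.vstack([a,b]),None,fx=.6,fy=.6))
E
```

```text
[ 0.496 -0.266  0.149] [0.    0.859 0.512 0.   ]
pot_1 top l [ 0.603 -0.265  0.004] 0.6
pot_1 top l [ 0.619 -0.094  0.003] 0.53
pot_1 top l [ 0.588 -0.014  0.004] 0.33
pot_1 scene l [ 0.494 -0.267  0.   ] 0.83
pot_1 scene l [ 0.602 -0.262 -0.005] 0.59
pot_1 scene l [ 0.623 -0.094  0.008] 0.56
pot_1 top b [ 0.616 -0.09   0.05 ] 0.62
pot_1 top b [ 0.601 -0.262  0.055] 0.49
pot_1 scene b [ 0.486 -0.265  0.055] 0.55
pot_1 scene b [ 0.581 -0.27   0.033] 0.42
```

View pics/b.png

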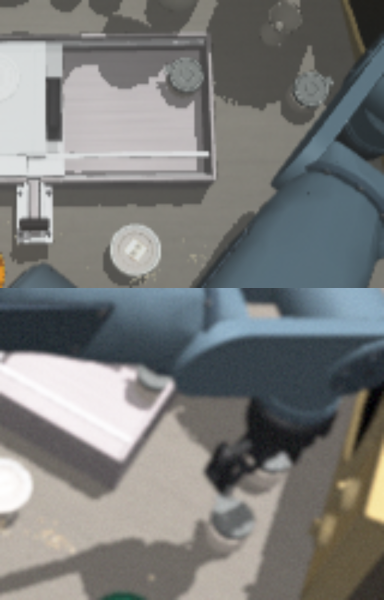

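Pot A was nudged to about (0.621, -0.093) but is still upright in the bay, and its slot is fine. Now I grasp pot B.

Request:
send_rows --series '[[[0,0,0],[-2,0,-40],-1],[[0,0,0],[-2,0,-90],-1],[[0,0,0],[-2,0,-130],-1],[[0,0,0],[-2,0,-146],-1],[[0,0,0],[-2,0,-146],-1],[[0,0,0],[-2,0,-146],1],[[0,0,0],[-2,0,-146],1],[[0,0,0],[-2,0,-146],1],[[0,0,0],[-2,0,-146],1],[[0,0,0],[-2,0,-146],1]]'

```text
time_s: 20.2
eef_pos: [0.4953, -0.2668, 0.0052]
eef_rot: [0.001, 0.859, 0.513, 0.001]
wrist_force: [-0.8, 1.0, 4.3]
opening: 0.574
grasp_force: 61.2
```

Request:
send_rows --series '[[[0,0,0],[0,0,40],1],[[0,0,0],[0,0,90],1],[[0,0,5],[0,10,130],1],[[0,0,12],[15,50,135],1],[[0,0,20],[30,100,135],1],[[0,0,28],[45,150,135],1],[[0,0,28],[60,200,135],1],[[0,0,28],[71,240,135],1],[[0,0,28],[71,252,135],1],[[0,0,28],[71,252,135],1]]'

```text
time_s: 21.45
eef_pos: [0.5651, -0.0137, 0.1387]
eef_rot: [0.0, 0.709, 0.706, -0.0]
wrist_force: [-0.0, -1.1, -1.2]
opening: 0.569
grasp_force: 62.4
```

```bash
python3 - <<'E'
from h import *
c=cam('scene');d=cam('top')
s=telemetry.get_obs();print(s['eef_pos'].round(3),s['opening'],s['grasp_force'])
find('pot_1');find('bay')
E
```

```text
[ 0.565 -0.015  0.139] 0.5738869853585863 62.40222752094269
pot_1 top l [ 0.602 -0.265  0.001] 0.7
pot_1 top l [ 0.569 -0.016  0.132] 0.6
pot_1 top l [ 0.62  -0.093  0.004] 0.59
pot_1 top l [ 0.566  0.125 -0.002] 0.31
pot_1 scene l [ 0.598 -0.262 -0.   ] 0.89
pot_1 scene l [ 0.62  -0.096  0.004] 0.77
pot_1 scene l [ 0.567 -0.015  0.134] 0.43
bay top l [ 0.586 -0.012  0.008] 0.89
bay top l [ 0.602 -0.263 -0.001] 0.41
bay scene l [ 0.584 -0.017  0.006] 0.83
```

Pot B is held and over its slot. I lower, release and press.

Request:
send_rows --series '[[[0,0,0],[0,0,-40],1],[[0,0,0],[0,0,-80],1],[[0,0,0],[0,0,-110],1],[[0,0,0],[0,0,-122],1],[[0,0,0],[0,0,-126],1],[[0,0,0],[0,0,-126],1],[[0,0,0],[0,0,-126],-0.45],[[0,0,0],[0,0,-126],-0.45],[[0,0,0],[0,0,-126],-0.45],[[0,0,0],[0,0,-126],-0.45]]'

```text
time_s: 23.0
eef_pos: [0.5701, -0.0153, 0.0156]
eef_rot: [0.004, 0.709, 0.705, 0.003]
wrist_force: [7.5, -1.1, 4.1]
opening: 0.725
grasp_force: 2.0
```

Request:
send_rows --series '[[[0,0,0],[0,0,30],-0.45],[[0,0,0],[0,0,70],-0.45],[[0,0,0],[0,0,80],1],[[0,0,0],[0,0,80],1],[[0,0,0],[0,0,80],1],[[0,0,0],[0,0,80],1],[[0,0,0],[0,0,80],1],[[0,0,0],[0,0,60],1],[[0,0,0],[0,0,52],1],[[0,0,0],[0,0,52],1]]'

```text
time_s: 24.25
eef_pos: [0.5647, -0.0139, 0.0636]
eef_rot: [-0.001, 0.709, 0.705, -0.0]
wrist_force: [0.1, 0.3, 0.5]
opening: 0.001
grasp_force: 0.0
```

Request:
send_rows --series '[[[0,0,0],[0,0,-4],1],[[0,0,0],[0,0,-8],1],[[0,0,0],[0,0,-12],1],[[0,0,0],[0,0,-14],1],[[0,0,0],[0,0,-14],1],[[0,0,0],[0,0,-14],1]]'

```text
time_s: 25.0
eef_pos: [0.5661, -0.0141, 0.0538]
eef_rot: [0.001, 0.709, 0.705, 0.0]
wrist_force: [-10.3, 1.5, 24.4]
opening: -0.001
grasp_force: 12.6
```

Pot B is seated at 53.8 mm. Now pot C.

Request:
send_rows --series '[[[0,0,0],[0,0,50],1],[[0,0,0],[0,-10,100],0],[[0,0,8],[6,-60,100],-1],[[0,0,16],[12,-120,100],-1],[[0,0,22],[24,-180,100],-1],[[0,0,22],[36,-230,100],-1],[[0,0,22],[36,-250,100],-1],[[0,0,22],[36,-250,100],-1]]'

```text
time_s: 26.0
eef_pos: [0.6008, -0.2648, 0.15]
eef_rot: [-0.0, 0.562, 0.827, 0.0]
wrist_force: [-0.2, -0.1, 0.5]
opening: 1.0
grasp_force: 0.0
```

```bash
python3 - <<'E'
from h import *
c=cam('scene');d=cam('top')
s=telemetry.get_obs();print(s['eef_pos'].round(3),s['eef_rot'].round(3))
find('pot_1');find('measure')
a=cv2.resize(d['pixels'][130:250,240:400,::-1],None,fx=4,fy=4);b=cv2.resize(c['pixels'][170:300,260:420,::-1],None,fx=4,fy=4)
cv2.imwrite('pics/c.png',cv2.resize(np.vstack([a,b]),None,fx=.6,fy=.6))
E
```

```text
[ 0.601 -0.262  0.15 ] [-0.001  0.561  0.828  0.   ]
pot_1 top l [ 0.571 -0.017  0.009] 0.53
pot_1 top l [ 0.617 -0.092  0.005] 0.52
pot_1 scene l [ 0.568 -0.012  0.011] 0.73
pot_1 scene l [ 0.599 -0.262 -0.001] 0.66
pot_1 scene l [ 0.622 -0.094  0.004] 0.63
measure top l [ 0.699 -0.233 -0.004] 0.74
measure scene l [ 0.697 -0.232  0.001] 0.68
```

View pics/c.png

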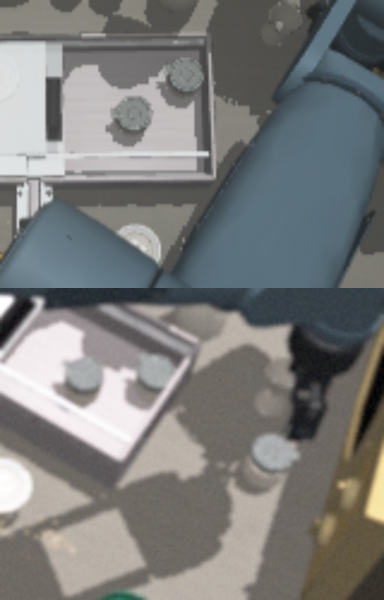

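Pots A and B stand in the bay and C is where it was. I grasp C.

Request:
send_rows --series '[[[0,0,0],[0,0,-40],-1],[[0,0,0],[0,0,-90],-1],[[0,0,0],[0,0,-130],-1],[[0,0,0],[0,0,-146],-1],[[0,0,0],[0,0,-146],-1],[[0,0,0],[0,0,-146],1],[[0,0,0],[0,0,-146],1],[[0,0,0],[0,0,-146],1],[[0,0,0],[0,0,-146],1],[[0,0,0],[0,0,-146],1]]'

```text
time_s: 27.55
eef_pos: [0.6025, -0.2649, 0.0066]
eef_rot: [0.002, 0.562, 0.827, -0.0]
wrist_force: [-1.3, 0.0, 7.4]
opening: 0.575
grasp_force: 61.0
```

Request:
send_rows --series '[[[0,0,0],[0,0,40],1],[[0,0,0],[0,0,90],1],[[0,0,-5],[0,10,130],1],[[0,0,-12],[0,60,140],1],[[0,0,-22],[0,115,140],1],[[0,0,-22],[0,170,140],1],[[0,0,-22],[0,225,140],1],[[0,0,-22],[0,275,140],1],[[0,0,-22],[-1,304,140],1],[[0,0,-22],[-1,304,140],1]]'

```text
time_s: 28.8
eef_pos: [0.6, 0.0423, 0.1447]
eef_rot: [0.0, 0.708, 0.706, 0.0]
wrist_force: [0.2, 0.2, -1.2]
opening: 0.574
grasp_force: 62.3
```

```bash
python3 - <<'E'
from h import *
c=cam('scene');d=cam('top')
s=telemetry.get_obs();print(s['eef_pos'].round(3),s['opening'],s['grasp_force'])
find('pot_1');find('right_lid_grip')
E
```

```text
[0.6   0.04  0.145] 0.5732081722674032 62.29191720485687
pot_1 top l [0.602 0.039 0.142] 0.52
pot_1 top l [ 0.618 -0.093  0.003] 0.45
pot_1 scene l [ 0.622 -0.092  0.008] 0.72
pot_1 scene l [ 0.566 -0.013  0.009] 0.49
pot_1 scene l [0.601 0.046 0.134] 0.46
right_lid_grip scene l [0.568 0.099 0.108] 0.79
```

Request:
send_rows --series '[[[0,0,0],[0,0,-40],1],[[0,0,0],[0,0,-80],1],[[0,0,0],[0,0,-110],1],[[0,0,0],[0,0,-124],1],[[0,0,0],[0,0,-130],1],[[0,0,0],[0,0,-130],1],[[0,0,0],[0,0,-130],-0.4],[[0,0,0],[0,0,-130],-0.4],[[0,0,0],[0,0,-130],-0.4],[[0,0,0],[0,0,-130],-0.4]]'

```text
time_s: 30.35
eef_pos: [0.6003, 0.0401, 0.0144]
eef_rot: [0.0, 0.709, 0.705, 0.0]
wrist_force: [-0.3, -0.5, 0.8]
opening: 0.701
grasp_force: 0.0
```

Request:
send_rows --series '[[[0,0,0],[0,0,30],-0.4],[[0,0,0],[0,0,70],-0.4],[[0,0,0],[0,0,80],1],[[0,0,0],[0,0,80],1],[[0,0,0],[0,0,80],1],[[0,0,0],[0,0,80],1],[[0,0,0],[0,0,80],1],[[0,0,0],[0,0,60],1],[[0,0,0],[0,0,52],1],[[0,0,0],[0,0,52],1]]'

```text
time_s: 31.6
eef_pos: [0.599, 0.0402, 0.0645]
eef_rot: [-0.001, 0.709, 0.705, -0.001]
wrist_force: [0.1, 0.3, 0.8]
opening: -0.001
grasp_force: 0.0
```

Request:
send_rows --series '[[[0,0,0],[0,0,-4],1],[[0,0,0],[0,0,-8],1],[[0,0,0],[0,0,-12],1],[[0,0,0],[0,0,-16],1],[[0,0,0],[0,0,-16],1],[[0,0,0],[0,0,-16],1]]'

```text
time_s: 32.35
eef_pos: [0.6011, 0.04, 0.0539]
eef_rot: [0.001, 0.709, 0.705, 0.0]
wrist_force: [-9.9, 1.2, 23.9]
opening: 0.001
grasp_force: 11.8
```

All three lids are seated. I retreat and check the whole scene before closing.

Request:
send_rows --series '[[[0,0,0],[0,0,50],1],[[0,0,0],[0,0,110],0],[[0,0,0],[-50,20,160],-0.4],[[0,0,0],[-110,60,180],-0.4],[[0,0,0],[-170,100,180],-0.4],[[0,0,0],[-220,140,180],-0.4],[[0,0,0],[-220,140,180],-0.4]]'

```text
time_s: 33.22
eef_pos: [0.3781, 0.1814, 0.2307]
eef_rot: [0.0, 0.709, 0.706, 0.001]
wrist_force: [0.1, 0.4, -0.5]
opening: 0.704
grasp_force: 0.0
```

```bash
python3 - <<'E'
from h import *
c=cam('scene','e_s.png');d=cam('top')
s=telemetry.get_obs();print(s['eef_pos'].round(3))
for n in['pot_1','right_lid_grip','lock_grip','sauce_tub','measure','lid_green']:find(n)
a=cv2.resize(d['pixels'][70:280],None,fx=1.5,fy=1.5);b=cv2.resize(c['pixels'][90:340,180:440],(312,300))
b2=cv2.resize(c['pixels'][100:340,30:230],(300,300))
o=np.zeros((a.shape[0]+300,a.shape[1],3),np.uint8);o[:a.shape[0]]=a;o[-300:,:312]=b;o[-300:,320:620]=b2
cv2.imwrite('pics/e.png',cv2.resize(o[:,:,::-1],None,fx=.97,fy=.97))
E
```

```text
[0.378 0.182 0.231]
pot_1 top l [ 0.621 -0.094  0.007] 0.75
pot_1 top l [0.602 0.039 0.007] 0.73
pot_1 top l [ 0.569 -0.021  0.008] 0.65
pot_1 top l [ 0.314 -0.224 -0.002] 0.38
pot_1 scene l [ 0.621 -0.094  0.005] 0.72
pot_1 scene l [0.603 0.045 0.005] 0.7
pot_1 scene l [ 0.565 -0.014  0.011] 0.58
right_lid_grip top l [0.574 0.099 0.112] 0.68
right_lid_grip top l [ 0.57  -0.016  0.006] 0.56
right_lid_grip scene l [0.568 0.101 0.106] 0.7
lock_grip top l [0.408 0.13  0.116] 0.36
lock_grip scene l [0.408 0.128 0.118] 0.47
sauce_tub top l [ 0.375 -0.011  0.   ] 0.84
sauce_tub scene l [ 0.375 -0.01   0.002] 0.96
measure top l [ 0.699 -0.235 -0.004] 0.74
measure scene l [ 0.699 -0.233  0.002] 0.62
lid_green top l [ 0.314 -0.222  0.003] 0.76
lid_green scene l [ 0.309 -0.225 -0.002] 0.96
```

View pics/e.png

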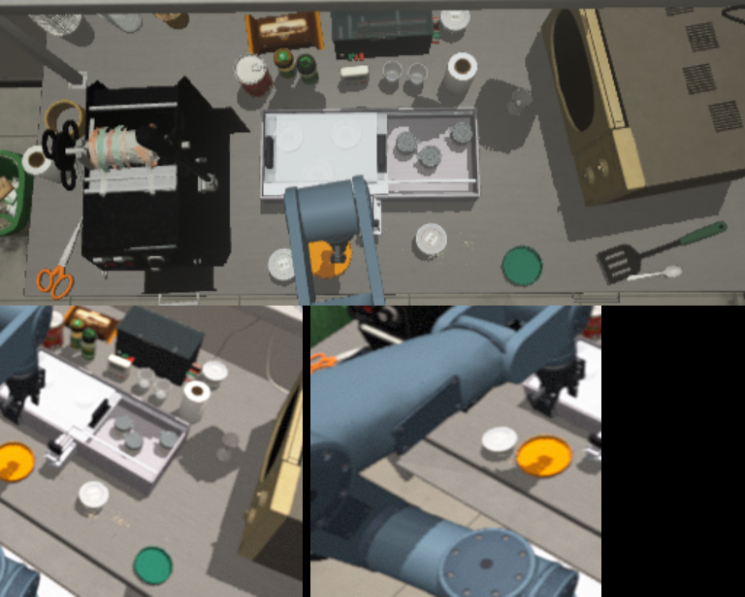

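All three pots stand upright in the bay, there is no fourth, and the bystanders are unmoved. I go back to the fin and shut the lid.

Request:
send_rows --series '[[[0,0,10],[20,-10,0],-0.4],[[0,0,20],[50,-25,0],-0.4],[[0,0,30],[90,-40,0],-0.4],[[0,0,40],[130,-60,-20],-0.4],[[0,0,50],[170,-75,-40],-0.4],[[0,0,60],[193,-84,-60],-0.4],[[0,0,70],[193,-84,-68],-0.4],[[0,0,80],[193,-84,-68],-0.4],[[0,0,90],[193,-84,-68],-0.4],[[0,0,90],[193,-84,-68],-0.4]]'

```text
time_s: 35.17
eef_pos: [0.5732, 0.0959, 0.162]
eef_rot: [-0.0, 0.004, 1.0, -0.0]
wrist_force: [0.9, 0.4, 0.4]
opening: 0.701
grasp_force: 0.0
```

Request:
send_rows --series '[[[0,0,0],[0,0,-40],-0.4],[[0,0,0],[0,0,-71],-0.4],[[0,0,0],[0,0,-71],-0.4],[[0,0,0],[0,0,-71],1],[[0,0,0],[0,0,-71],1],[[0,0,0],[0,0,-71],1],[[0,0,0],[0,0,-71],1],[[0,0,0],[0,0,-71],1]]'

```text
time_s: 36.17
eef_pos: [0.5745, 0.0961, 0.0932]
eef_rot: [0.001, 0.003, 1.0, -0.0]
wrist_force: [-1.2, 0.4, 6.3]
opening: 0.15
grasp_force: 60.9
```

Request:
send_rows --series '[[[0,0,0],[0,-20,0],1],[[0,0,0],[0,-40,0],1],[[0,0,0],[0,-65,0],1],[[0,0,0],[0,-90,0],1],[[0,0,0],[0,-115,0],1],[[0,0,0],[0,-140,0],1],[[0,0,0],[0,-165,0],1],[[0,0,0],[0,-185,0],1],[[0,0,0],[0,-198,0],1],[[0,0,0],[0,-203,0],1]]'

```text
time_s: 37.42
eef_pos: [0.5748, -0.1024, 0.093]
eef_rot: [0.002, 0.003, 1.0, 0.005]
wrist_force: [4.5, 32.2, 13.9]
opening: 0.148
grasp_force: 62.6
```

Request:
send_rows --series '[[[0,0,0],[0,-1,0],1],[[0,0,0],[0,-1,0],1]]'

```text
time_s: 37.67
eef_pos: [0.5749, -0.1023, 0.093]
eef_rot: [0.002, 0.002, 1.0, 0.004]
wrist_force: [2.5, 23.8, 12.0]
opening: 0.144
grasp_force: 62.2
```

The lid is back at its shut position (-0.1023). Next is the lock.

Request:
send_rows --series '[[[0,0,0],[0,4,0],0],[[0,0,0],[0,4,0],-0.4],[[0,0,0],[0,4,0],-0.4],[[0,0,0],[0,4,40],-0.4],[[0,0,-10],[-10,14,75],-0.4],[[0,0,-20],[-30,50,75],-0.4],[[0,0,-30],[-60,100,75],-0.4],[[0,0,-40],[-95,150,75],-0.4],[[0,0,-50],[-130,200,75],-0.4],[[0,0,-60],[-168,230,75],-0.4]]'

```text
time_s: 38.92
eef_pos: [0.4041, 0.1232, 0.1663]
eef_rot: [0.0, 0.505, 0.863, 0.0]
wrist_force: [0.9, -0.7, 0.5]
opening: 0.702
grasp_force: 0.0
```

Request:
send_rows --series '[[[0,0,-10],[0,3,0],-0.4],[[0,0,-20],[0,3,0],-0.4],[[0,0,-30],[0,3,0],-0.4],[[0,0,-30],[0,3,0],-0.4],[[0,0,-30],[0,3,0],-0.4]]'

```text
time_s: 39.55
eef_pos: [0.4054, 0.1247, 0.1663]
eef_rot: [0.0, 0.708, 0.706, -0.0]
wrist_force: [1.0, -0.1, 0.1]
opening: 0.698
grasp_force: 0.0
```

```bash
python3 - <<'E'
from h import *
c=cam('scene');d=cam('top')
s=telemetry.get_obs();print(s['eef_pos'].round(3),s['eef_rot'].round(3))
for n in['right_lid_grip','lock_grip']:find(n)
E
```

```text
[0.405 0.125 0.166] [ 0.     0.709  0.706 -0.   ]
right_lid_grip top l [ 0.572 -0.101  0.112] 0.64
right_lid_grip top l [ 0.375 -0.008  0.003] 0.53
lock_grip scene l [0.408 0.125 0.116] 0.51
```

Request:
send_rows --series '[[[0,0,0],[1,2,-40],-0.4],[[0,0,0],[1,2,-73],-0.4],[[0,0,0],[1,2,-73],-0.4],[[0,0,0],[1,2,-73],1],[[0,0,0],[1,2,-73],1],[[0,0,0],[1,2,-73],1],[[0,0,0],[1,2,-73],1],[[0,0,0],[1,2,-73],1]]'

```text
time_s: 40.85
eef_pos: [0.4073, 0.1271, 0.0948]
eef_rot: [0.001, 0.709, 0.705, 0.001]
wrist_force: [-2.2, 0.2, 4.7]
opening: 0.15
grasp_force: 60.4
```

Request:
send_rows --series '[[[0,0,0],[10,0,0],1],[[0,0,0],[20,0,0],1],[[0,0,0],[29,0,0],1],[[0,0,0],[33,0,0],1],[[0,0,0],[35,0,0],1],[[0,0,0],[35,0,0],1],[[0,0,0],[35,0,0],1]]'

```text
time_s: 41.72
eef_pos: [0.4366, 0.1272, 0.0946]
eef_rot: [-0.003, 0.708, 0.706, -0.004]
wrist_force: [-25.9, -2.3, 31.2]
opening: 0.15
grasp_force: 64.0
```

The lock is back at its stop (0.4366). I release, retreat and do a final check.

Request:
send_rows --series '[[[0,0,0],[-5,0,0],0],[[0,0,0],[-5,0,0],-0.4],[[0,0,0],[-5,0,0],-0.4],[[0,0,0],[-5,0,50],-0.4],[[0,0,0],[-5,0,100],-0.4],[[0,0,0],[-40,20,140],-0.4],[[0,0,0],[-80,60,140],-0.4],[[0,0,0],[-110,100,140],-0.4],[[0,0,0],[-110,100,140],-0.4]]'

```text
time_s: 42.85
eef_pos: [0.3296, 0.229, 0.2336]
eef_rot: [-0.0, 0.707, 0.707, 0.0]
wrist_force: [-0.5, -0.2, 0.1]
opening: 0.703
grasp_force: 0.0
```

```bash
python3 - <<'E'
from h import *
c=cam('scene');d=cam('top')
for n in['right_lid_grip','lock_grip','left_lid','pot_1','sauce_tub','measure','lid_green']:find(n)
a=cv2.resize(d['pixels'][130:250,170:390,::-1],None,fx=3,fy=3);b=cv2.resize(c['pixels'][120:290,180:420,::-1],(330,234))
cv2.imwrite('pics/z.png',np.vstack([a,np.hstack([b,np.zeros((234,330,3),np.uint8)])]))
E
```

```text
right_lid_grip top l [ 0.571 -0.101  0.112] 0.87
right_lid_grip scene l [ 0.57  -0.103  0.106] 0.76
right_lid_grip scene l [ 0.698 -0.233  0.002] 0.15
lock_grip top l [0.438 0.132 0.116] 0.53
lock_grip scene l [0.436 0.13  0.116] 0.47Traceback (most recent call last):
  File "<stdin>", line 3, in <module>
  File "h.py", line 19, in find
    for r in f(n,cn): print(n,cn,k,np.round(r['xyz'],3),round(r['conf'],2))
             ~^^^^^^
ValueError: it knows: bay, carrier, lid_green, lock_grip, measure, pot, right_lid_grip, sauce_tub, sealer
```

```bash
python3 - <<'E'
from h import *
c=cam('scene');d=cam('top')
for n in['pot_1','sauce_tub','measure','lid_green']:find(n)
a=cv2.resize(d['pixels'][130:250,170:390,::-1],None,fx=3,fy=3);b=cv2.resize(c['pixels'][120:290,180:420,::-1],(330,234))
cv2.imwrite('pics/z.png',np.vstack([a,np.hstack([b,np.zeros((234,330,3),np.uint8)])]))
E
```

```text
sauce_tub top l [ 0.378 -0.009  0.001] 0.87
sauce_tub top l [ 0.699 -0.234 -0.003] 0.42
sauce_tub top l [0.574 0.126 0.003] 0.2
sauce_tub scene l [ 0.377 -0.012  0.001] 0.63
measure top l [ 0.701 -0.233 -0.005] 0.57
measure scene l [ 0.699 -0.23  -0.001] 0.5
lid_green top l [ 0.314 -0.224 -0.001] 0.9
lid_green scene l [ 0.312 -0.224 -0.004] 0.61
```

View pics/z.png

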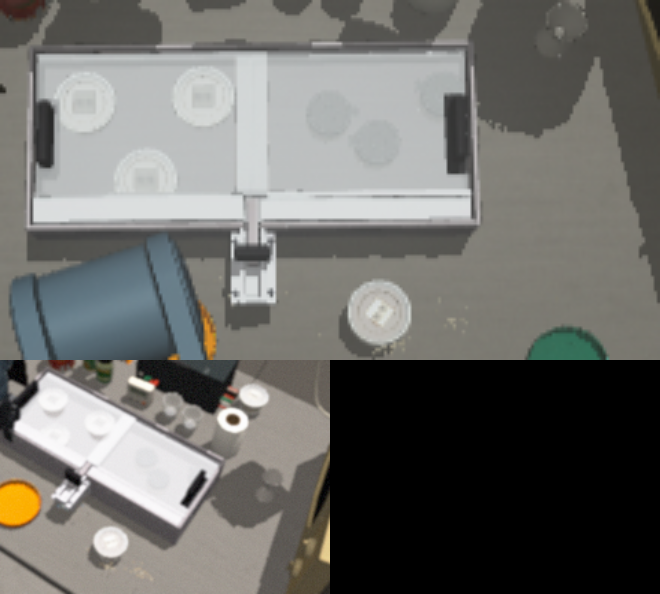

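The final picture shows both lids shut, the lock in at (250,253), and three pots under the right lid at (328,115), (377,143) and (437,95). The bystanders are in place.

```bash
python3 -c "
from bench import ctrl;print(ctrl.hand_in())"
```

```text
the job is handed in; nothing more can be done
None
```

The job is handed in: all three dip pots on the worktop stand upright in the right bay with their lids seated, the right lid is shut and the lock is in to its stop, and one pot that got knocked aside in the bay stayed upright.

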